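Point-and-check before starting a run

ROBOT

A 7-joint arm with a two-finger parallel gripper is mounted at the origin on the work surface; the furniture and walls round the work are solid. World frame = base frame: x ahead of the robot, y to its left, z up, the work surface at z = 0. Lengths are in mm, angles in rad, forces in N, time in s.
With the tool pointing down it reaches from about 425 to 875 mm from the base axis. Payload 8.4 kg.
Tool frame: the origin (TCP) lies midway between the tips of the shut fingers; the grasp point (between the pads) lies 19 mm behind it (pinch_z is the distance from the TCP to the grasp point, in mm); z points along the fingers, y is the line along which they close (so a half turn about z gives the same grasp; the last joint's range is limited). The gripper opens to 87 mm and grips with 3 to 60 N. Pads are 19 mm wide; open, the fingers measure 117 mm over their backs; the gripper's body (75 mm by 190 mm) begins 51 mm behind the grasp point.
Start: joints at [1.033, 0.333, 0.04, 1.465, -0.013, 1.343, -0.059], TCP at [276.129, -588.401, 222.546] pointing down, gripper open.
Joint ranges: [-2.58, 2.58], [-0.38, 2.09], [-1.3, 1.39], [0.25, 2.4], [-1.5, 4.64], [0.08, 2.09], [-2.65, 2.65]. Speed limits (rad/s): [2.22, 2.22, 2.79, 2.79, 3.14, 3.14, 3.14].

INTERFACE

Orientations are given as a rotation vector (axis times angle).
In Python, from bench import * gives the robot as it stands. The module is installed in compiled form; this text tells all that it offers.
- The arm moves only by the shell command python3 -m pendant 'ROWS' [FORCE]. ROWS is JSON, a list of rows, each an object with "hand": the finger opening in mm, from 0 to 87; "linear": the shift along the tool's x, y, z in mm, a list of three; "delta_rot": the turn, a rotation vector about the tool's x, y, z in degrees, a list of three. A call has 1 to 10 rows; each row shifts and turns the commanded pose from where the row before left it, along the tool's axes as they then stand; what a row does not reach is not made up. A row lasts 1/12 s, in which the tool goes at most 41.7 mm and 7.16 degrees, less where a joint would pass 70% of its speed; a pose out of reach is approached as far as the arm can. A call is refused whole if a number of a shift passes 41.7 or a number of a turn 7.16, either way. A call with a gripper value outside its range is refused whole. The fingers move at their own pace and stop on an object; FORCE is the grip in N (left out, the last holds). Time passes only in rows, so rows that do not move let the fingers close. It gives the time, the measured TCP pose, the force, the opening and the grip force at its end, in the units of the state.
- read_state(): the state, without advancing time (a new reading comes with each control period).
- read_camera(name): name is "side" or "top"; returns a dict with "pixels" (420x560x3 uint8, red, green, blue), "depth" (420x560 float32, mm along the optical axis (not along the pixel's ray), 0 where there is no reading), "K" (3x3 intrinsics, pixels), "extrinsics" (4x4, takes a point from world to camera coordinates). Camera axes: x right, y down, z forward; pixel columns grow to the right and rows downward; lengths in mm; the calibration is good to about 2 mm. A picture is of the moment at which its call begins.
- hand_in(): hands the job in; it is judged then, once.
The state is a dict: "time_s": time; "joint_pos": joint angles; "joint_vel": joint speeds; "tau": joint torques, N m; "ee_pos": TCP position; "tool_rot": TCP orientation; "wrist_force": force on the tool from outside, world axes, zero at the start; "ft_torque": the same for the moment, N m; "opening": finger opening in mm; "finger_force": force on a finger pad.
Only numpy, scipy, OpenCV 4.12 (cv2) and the standard library are available. Lean on these libraries where they do the work, as an engineer would, in place of code of your own. Each camera call takes 0.05 s, during which the arm holds its last target. There are 200 camera calls.

TASK

Do the point-and-check before a run: point at the sample pot, with the fingertips about two centimetres above the middle of its lid, and stay there for about two seconds; then point at the pipette tip box in the same way, above the middle of its lid, for about two seconds. Then press the start button on the grey push-button station fully down, so that it stays in, and withdraw. Touch, move or pick up none of the containers and boxes standing about: only the button is touched.

Things in the scene. Friction and masses are not known exactly. Their poses are not given: they have to be found in the camera images.
- sample_pot: short, wide clear plastic screw pot with a flat white lid, 51 mm across and 59 mm tall, standing loose and upright (22 g). Origin: centre of its underside, z up. It stands to the left of the black hard case, in a rough row with the tip box and the reagent bottle, in any order
- pot_top (a point): the middle of the top of the sample pot's lid, 59 mm above the worktop: the point to point at from above
- tip_box: pipette tip box: rectangular blue box with a closed clear flat lid over rows of yellowish tips, 91 mm (its x) by 122 mm (its y) by 64 mm tall, standing loose in the same row. Origin: under its centre, z up
- tip_box_top (a point): the middle of the top of the tip box's lid, 64 mm above the worktop: the point to point at from above
- reagent_bottle: bystander: clear 100 ml bottle with a big screw cap, 56 mm across, 105 mm tall, third in the row; not to be touched. Origin: centre of its underside
- vial: bystander: small dark vial, 22 mm across, 50 mm tall, standing behind the right end of the row; not to be touched. Origin: centre of its underside
- cell_box: bystander: small black box 47 x 58 x 28 mm behind the hard case, towards the push-button station; not to be touched. Origin: centre of its underside
- button_station: fixed grey push-button station to the right of the hard case, 90 mm (its x) by 110 mm (its y), its flat top 45 mm above the worktop, one black round push button in the middle of the top. Origin: centre of its underside, z up
- button_top (a point): centre of the top face of the black start button (30 mm across); 58 mm above the worktop while out, 52 mm when fully in; a steel ring 40 mm across and 48 mm above the worktop surrounds its stem
- start_button (a joint): travel of the start button straight down, in m: 0 = out, 0.006 = fully in. It moves against about 3 N of friction and latches: it stays where it is pressed to
Not all that is in view belongs to the job. There is more than one size of the sample_pot; the job needs the middle-sized.

How it is judged:
By the outcome, as a careful person would: the job done as asked, in the order asked, and still so for the second after the job is handed in, with the robot touching nothing.
It also fails if it takes over 69 s, if anything falls off the work surface, if the arm or the gripper's body presses on something with over 40 N, if the wrist force passes 120 N, or if a joint passes its speed limit or range.

## Working session

There is one attempt and no reset: what is moved stays moved. The work goes in short steps, Python scripts to look and compute and a shell command to move; the robot and the scene stay as the last step left them, time stands still between calls to the robot, and variables do not carry over. Pictures are saved under pics/ and viewed, at most 10 in all, crops included, and the job is handed in when it is done.

```bash
mkdir -p pics; cat > h.py <<'E'
from bench import *
import numpy as np, cv2
def pts(c):
    d=c["depth"]; K=c["K"]; v,u=np.mgrid[:d.shape[0],:d.shape[1]]
    P=np.stack([(u-K[0,2])/K[0,0]*d,(v-K[1,2])/K[1,1]*d,d],-1)
    E=c["extrinsics"]; W=(P-E[:3,3])@E[:3,:3]
    W[d<=0]=np.nan
    return W
E
python3 - <<'E'
from h import *
for n in("top","side"):
    c=read_camera(n); cv2.imwrite(f"pics/{n}0.png",c["pixels"][...,::-1]); np.savez(f"{n}0.npz",**c)
    E=c["extrinsics"]; print(n,-E[:3,:3].T@E[:3,3])
s=read_state(); print(s["ee_pos"],s["tool_rot"],s["time_s"])
E
```

```text
top [ 177.60000724    6.99949368 1449.95346036]
side [ 25.20823078 888.84568899 619.95099799]
[ 275.9591302  -588.04344585  221.74293914] [-3.06489832e+00 -6.83424135e-01  6.50483229e-04] 0.1
```

View pics/top0.png

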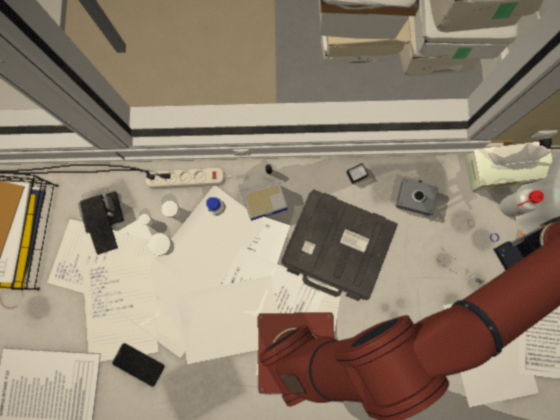

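View pics/side0.png

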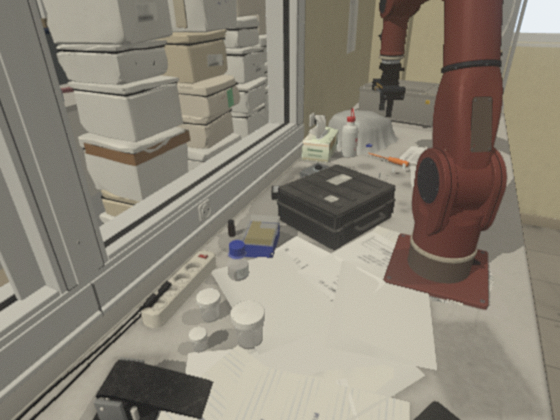

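Top view: three white-lidded pots at (170,209), (144,219) and (159,243). The bottle is at (213,205), the tip box at (264,200), the vial at (268,169), the case at (340,245), the cell box at (357,173) and the button at (419,196). By size I expect the middle pot to be the one at (170,209), so I'll measure it and crop.

```bash
python3 - <<'E'
from h import *
c=dict(np.load("top0.npz")); W=pts(c)
img=c["pixels"]
for n,u,v,r in(("A",170,209,13),("B",144,219,11),("C",159,243,15),("bottle",213,205,14),("tip",264,200,30),("vial",268,169,8),("cell",357,173,14),("station",417,196,26),("button",419,196,7),("case",340,245,60)):
    w=W[v-r:v+r+1,u-r:u+r+1].reshape(-1,3); w=w[~np.isnan(w[:,2])]
    z=np.percentile(w[:,2],90 if n!="case" else 80); t=w[abs(w[:,2]-z)<6]
    if n=="station": t=w[abs(w[:,2]-45)<4]
    rc=cv2.minAreaRect(t[:,:2].astype(np.float32))
    print(n,"z%.0f max%.0f"%(z,w[:,2].max()),"med",np.median(t[:,:2],0).round(),"min",t.min(0).round(),"max",t.max(0).round(),"rect",np.round(rc[0]),np.round(rc[1]),round(rc[2]))
# window sill: height profile along x at several y
for u in(170,264,419):
    print(u,[tuple(W[v,u,[0,2]].round().tolist()) for v in range(90,200,8)])
s=dict(np.load("side0.npz")); 
a=cv2.resize(img[185:265,120:300],None,fx=4,fy=4,interpolation=3); b=cv2.resize(s["pixels"][215:360,120:300],(372,300))
a=cv2.copyMakeBorder(a,0,0,0,0,0)
o=np.zeros((330+300,800,3),np.uint8)[:600]; a=cv2.resize(a,(607,270)); o[:270,:607]=a; o[290:590,:372]=b
o[290:590,380:780]=cv2.resize(img[165:225,385:465],(400,300))
cv2.imwrite("pics/crop.png",o[...,::-1])
E
```

```text
A z59 max66 med [436. 380.] min [411. 355.  54.] max [460. 402.  65.] rect [435. 378.] [49. 47.] 2
B z40 max46 med [407. 461.] min [392. 444.  34.] max [424. 477.  45.] rect [408. 461.] [33. 32.] 87
C z80 max88 med [325. 403.] min [295. 370.  74.] max [358. 436.  85.] rect [325. 403.] [63. 65.] 58
bottle z103 max111 med [441. 240.] min [425. 222.  98.] max [459. 259. 109.] rect [442. 240.] [34. 37.] 0
tip z65 max72 med [458.  87.] min [359.  -3.  59.] max [514. 155.  70.] rect [421.  76.] [165. 121.] 17
vial z43 max56 med [560.  74.] min [552.  65.  38.] max [573.  84.  49.] rect [562.  73.] [14. 18.] 42
cell z29 max37 med [ 543. -207.] min [ 514. -241.   23.] max [ 573. -175.   35.] rect [ 544. -208.] [46. 58.] 24
station z47 max118 med [ 459. -386.] min [ 405. -451.   41.] max [ 515. -326.   49.] rect [ 460. -388.] [110.  90.] 74
button z59 max64 med [ 460. -389.] min [ 445. -405.   53.] max [ 473. -374.   64.] rect [ 460. -389.] [27. 33.] 4
case z117 max128 med [ 311. -135.] min [ 155. -302.  111.] max [474.  35. 123.] rect [ 314. -134.] [269. 237.] 66
170 [(1252.0, -860.0), (1204.0, -855.0), (726.0, 161.0), (702.0, 158.0), (680.0, 152.0), (648.0, 170.0), (622.0, 174.0), (603.0, 157.0), (597.0, 98.0), (601.0, -1.0), (563.0, 39.0), (541.0, 23.0), (513.0, 29.0), (494.0, -3.0)]
264 [(1236.0, -854.0), (1196.0, -868.0), (719.0, 161.0), (694.0, 161.0), (671.0, 155.0), (641.0, 170.0), (617.0, 170.0), (601.0, 143.0), (596.0, 78.0), (593.0, 0.0), (567.0, -2.0), (538.0, 6.0), (498.0, 63.0), (473.0, 62.0)]
419 [(993.0, -365.0), (960.0, -369.0), (710.0, 153.0), (683.0, 158.0), (655.0, 165.0), (629.0, 170.0), (604.0, 172.0), (595.0, 125.0), (606.0, 3.0), (580.0, 1.0), (554.0, -1.0), (527.0, -0.0), (491.0, 45.0), (462.0, 61.0)]
```

View pics/crop.png

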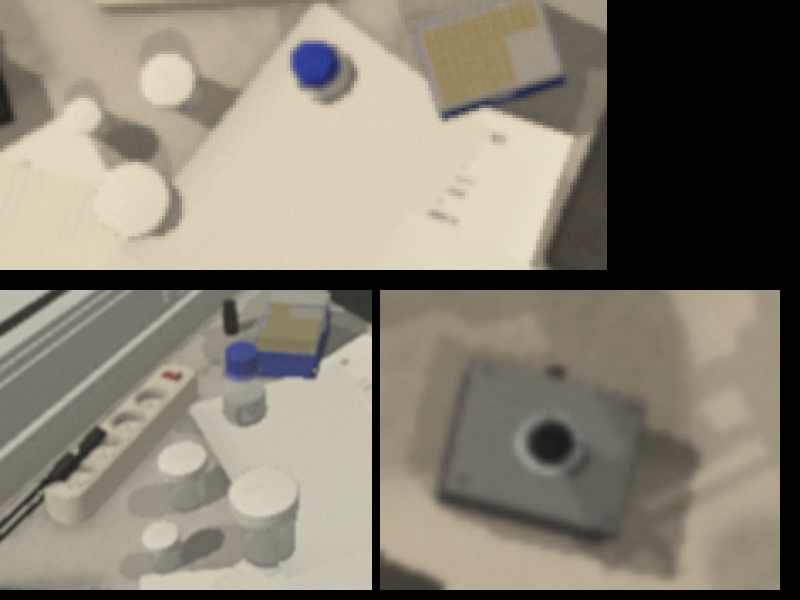

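Choice: A at (170,209), lid 49 mm across at 59 mm height, is the middle-sized pot. B at (144,219) is 33 mm and 40 mm tall. C at (159,243) is 65 mm and 80 mm tall. The crop agrees. Next I'll refine the tip box and start moving, going over everything at z≈220 with the fingers shut.

```bash
cat >> h.py <<'E'
from scipy.spatial.transform import Rotation as R
def go(t):
    s=read_state(); r=R.from_rotvec(s["tool_rot"]).as_matrix(); d=np.array(t)-s["ee_pos"]
    print("t",round(s["time_s"],2),"at",np.round(s["ee_pos"],1),"tilt z",r[:,2].round(3),"F",np.round(s["wrist_force"],1),"open",s["opening"],"tool shift",(r.T@d).round(1),"len",np.linalg.norm(d).round(1))
E
python3 - <<'E'
from h import *
c=dict(np.load("top0.npz")); W=pts(c)
m=((abs(W[...,2]-64)<9)&(W[...,0]>395)&(W[...,1]>5)&(W[...,1]<170)).astype(np.uint8)
m=cv2.morphologyEx(m,cv2.MORPH_OPEN,np.ones((3,3),np.uint8))
n,l,st,ce=cv2.connectedComponentsWithStats(m); k=1+st[1:,4].argmax(); t=W[l==k]
print(st[k],np.median(t,0).round(),cv2.minAreaRect(t[:,:2].astype(np.float32)))
E
python3 -m pendant '[{"hand":0,"linear":[29.8,-17.8,0],"delta_rot":[0,0,0]},{"hand":0,"linear":[29.8,-17.8,0],"delta_rot":[0,0,0]},{"hand":0,"linear":[29.8,-17.8,0],"delta_rot":[0,0,0]},{"hand":0,"linear":[29.8,-17.8,0],"delta_rot":[0,0,0]},{"hand":0,"linear":[29.8,-17.8,0],"delta_rot":[0,0,0]},{"hand":0,"linear":[29.8,-17.8,0],"delta_rot":[0,0,0]},{"hand":0,"linear":[29.8,-17.8,0],"delta_rot":[0,0,0]},{"hand":0,"linear":[29.8,-17.8,0],"delta_rot":[0,0,0]},{"hand":0,"linear":[29.8,-17.8,0],"delta_rot":[0,0,0]},{"hand":0,"linear":[29.8,-17.8,0],"delta_rot":[0,0,0]}]'
python3 -c "
from h import *
go([480,0,222])"
```

```text
[ 243  181   44   37 1063] [458.  87.  63.] ((458.5802917480469, 87.5099868774414), (86.39811706542969, 121.32898712158203), 16.043533325195312)
time_s: 0.93
ee_pos: [470.8, -299.0, 222.3]
tool_rot: [-3.066, -0.684, 0.001]
wrist_force: [0.9, -0.4, -0.3]
opening: 28.0
finger_force: 0.0
t 0.93 at [ 470.8 -299.   222.3] tilt z [-0.  0. -1.] F [ 0.9 -0.4 -0.3] open 27.99941451247628 tool shift [ 135.4 -266.8    0.4] len 299.2
```

Tip box centre is (458.5, 87.5), and its 86×121 mm extent fits.

```bash
python3 -m pendant '[{"hand":0,"linear":[15,-29.6,0],"delta_rot":[0,0,0]},{"hand":0,"linear":[15,-29.6,0],"delta_rot":[0,0,0]},{"hand":0,"linear":[15,-29.6,0],"delta_rot":[0,0,0]},{"hand":0,"linear":[15,-29.6,0],"delta_rot":[0,0,0]},{"hand":0,"linear":[15,-29.6,0],"delta_rot":[0,0,0]},{"hand":0,"linear":[15,-29.6,0],"delta_rot":[0,0,0]},{"hand":0,"linear":[15,-29.6,0],"delta_rot":[0,0,0]},{"hand":0,"linear":[15,-29.6,0],"delta_rot":[0,0,0]},{"hand":0,"linear":[15,-29.6,0],"delta_rot":[0,0,0]}]'
python3 -c "
from h import *
go([435,379,222])"
```

```text
time_s: 1.68
ee_pos: [478.9, -0.6, 222.4]
tool_rot: [3.066, 0.683, -0.0]
wrist_force: [0.5, 0.0, 0.6]
opening: 0.3
finger_force: 0.0
t 1.68 at [478.9  -0.6 222.4] tilt z [-0. -0. -1.] F [0.5 0.  0.6] open 0.28827781012208353 tool shift [ 121.5 -362.3    0.4] len 382.1
```

```bash
python3 -m pendant '[{"hand":0,"linear":[12,-36,0],"delta_rot":[0,0,0]},{"hand":0,"linear":[12,-36,0],"delta_rot":[0,0,0]},{"hand":0,"linear":[12,-36,0],"delta_rot":[0,0,0]},{"hand":0,"linear":[12,-36,0],"delta_rot":[0,0,0]},{"hand":0,"linear":[12,-36,0],"delta_rot":[0,0,0]},{"hand":0,"linear":[12,-36,0],"delta_rot":[0,0,0]},{"hand":0,"linear":[12,-36,0],"delta_rot":[0,0,0]},{"hand":0,"linear":[12,-36,0],"delta_rot":[0,0,0]},{"hand":0,"linear":[12,-36,0],"delta_rot":[0,0,0]},{"hand":0,"linear":[12,-36,0],"delta_rot":[0,0,0]}]'
python3 -c "
from h import *
go([435,379,140])"
```

```text
time_s: 2.52
ee_pos: [434.5, 376.2, 222.4]
tool_rot: [3.066, 0.683, -0.0]
wrist_force: [1.6, 0.2, -0.4]
opening: 0.4
finger_force: 0.0
t 2.52 at [434.5 376.2 222.4] tilt z [-0. -0. -1.] F [ 1.6  0.2 -0.4] open 0.4301712315251874 tool shift [ 1.6 -2.4 82.4] len 82.4
```

```bash
python3 -m pendant '[{"hand":0,"linear":[1.5,-2.5,25],"delta_rot":[0,0,0]},{"hand":0,"linear":[0,0,25],"delta_rot":[0,0,0]},{"hand":0,"linear":[0,0,25],"delta_rot":[0,0,0]},{"hand":0,"linear":[0,0,25],"delta_rot":[0,0,0]},{"hand":0,"linear":[0,0,20],"delta_rot":[0,0,0]},{"hand":0,"linear":[0,0,10],"delta_rot":[0,0,0]},{"hand":0,"linear":[0,0,8],"delta_rot":[0,0,0]},{"hand":0,"linear":[0,0,5],"delta_rot":[0,0,0]},{"hand":0,"linear":[0,0,0],"delta_rot":[0,0,0]},{"hand":0,"linear":[0,0,0],"delta_rot":[0,0,0]}]'
python3 - <<'E'
from h import *
go([435,379,79])
o=[]
for n,(x,y,w,h) in(("top",(130,160,120,100)),("side",(120,200,180,150))):
    c=read_camera(n); o.append(cv2.resize(c["pixels"][y:y+h,x:x+w],(395,330)))
cv2.imwrite("pics/pot.png",np.hstack(o)[...,::-1])
E
```

```text
time_s: 3.35
ee_pos: [435.7, 378.0, 80.4]
tool_rot: [-3.066, -0.683, -0.001]
wrist_force: [-0.1, 0.2, 0.2]
opening: 0.6
finger_force: 0.0
t 3.35 at [435.7 378.   80.4] tilt z [ 0.001  0.001 -1.   ] F [-0.1  0.2  0.2] open 0.5842778686486898 tool shift [-0.2 -1.2  1.4] len 1.8
```

View pics/pot.png

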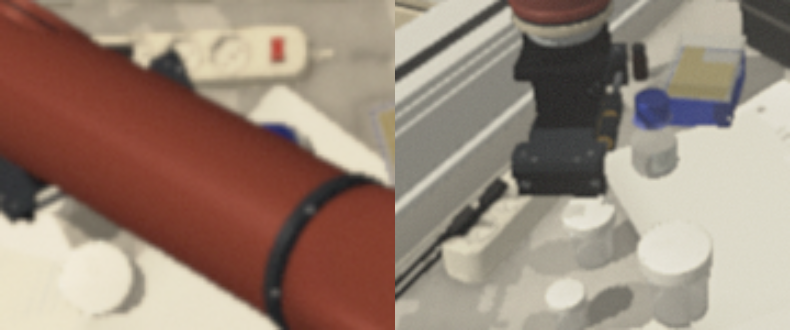

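The side view shows the gripper over the middle pot, with nothing disturbed. The body hides the fingertips, lid at crop (590,215). TCP is within 2 mm of target, so I'll hold.

```bash
H='python3 -m pendant'; for i in 1 2 3; do python3 -m pendant '[{"hand":0,"linear":[0,0,0],"delta_rot":[0,0,0]},{"hand":0,"linear":[0,0,0],"delta_rot":[0,0,0]},{"hand":0,"linear":[0,0,0],"delta_rot":[0,0,0]},{"hand":0,"linear":[0,0,0],"delta_rot":[0,0,0]},{"hand":0,"linear":[0,0,0],"delta_rot":[0,0,0]},{"hand":0,"linear":[0,0,0],"delta_rot":[0,0,0]},{"hand":0,"linear":[0,0,0],"delta_rot":[0,0,0]},{"hand":0,"linear":[0,0,0],"delta_rot":[0,0,0]},{"hand":0,"linear":[0,0,0],"delta_rot":[0,0,0]}]' | head -2; done
python3 -m pendant '[{"hand":0,"linear":[0,0,-30],"delta_rot":[0,0,0]},{"hand":0,"linear":[0,0,-40],"delta_rot":[0,0,0]},{"hand":0,"linear":[0,0,-40],"delta_rot":[0,0,0]},{"hand":0,"linear":[0,0,-30],"delta_rot":[0,0,0]},{"hand":0,"linear":[0,0,0],"delta_rot":[0,0,0]}]' | head -2
python3 -c "
from h import *
go([458.5,87.5,220])"
```

```text
time_s: 4.2
ee_pos: [435.3, 377.7, 79.6]
time_s: 4.95
ee_pos: [435.3, 377.6, 79.6]
time_s: 5.7
ee_pos: [435.3, 377.6, 79.6]
time_s: 6.12
ee_pos: [437.0, 380.2, 226.5]
t 6.12 at [437.  380.2 226.5] tilt z [ 0.008  0.006 -1.   ] F [ 0.1  1.3 -0.2] open 0.32700137898644643 tool shift [-105.   274.1    5. ] len 293.5
```

```bash
python3 -m pendant '[{"hand":0,"linear":[-12.8,34,0],"delta_rot":[0,0,0]},{"hand":0,"linear":[-12.8,34,0],"delta_rot":[0,0,0]},{"hand":0,"linear":[-12.8,34,0],"delta_rot":[0,0,0]},{"hand":0,"linear":[-12.8,34,0],"delta_rot":[0,0,0]},{"hand":0,"linear":[-12.8,34,0],"delta_rot":[0,0,0]},{"hand":0,"linear":[-12.8,34,0],"delta_rot":[0,0,0]},{"hand":0,"linear":[-12.8,34,0],"delta_rot":[0,0,0]},{"hand":0,"linear":[-12.8,34,0],"delta_rot":[0,0,0]},{"hand":0,"linear":[0,0,0],"delta_rot":[0,0,0]},{"hand":0,"linear":[0,0,0],"delta_rot":[0,0,0]}]'
python3 -c "
from h import *
go([458.5,87.5,84])"
```

```text
time_s: 6.95
ee_pos: [458.3, 85.8, 219.5]
tool_rot: [3.067, 0.677, 0.0]
wrist_force: [-0.6, 1.4, -0.3]
opening: 0.5
finger_force: 0.0
t 6.95 at [458.3  85.8 219.5] tilt z [ 0. -0. -1.] F [-0.6  1.4 -0.3] open 0.48435767003075036 tool shift [  0.9  -1.6 135.5] len 135.6
```

```bash
python3 -m pendant '[{"hand":0,"linear":[1,-1.5,25],"delta_rot":[0,0,0]},{"hand":0,"linear":[0,0,25],"delta_rot":[0,0,0]},{"hand":0,"linear":[0,0,25],"delta_rot":[0,0,0]},{"hand":0,"linear":[0,0,25],"delta_rot":[0,0,0]},{"hand":0,"linear":[0,0,15],"delta_rot":[0,0,0]},{"hand":0,"linear":[0,0,10],"delta_rot":[0,0,0]},{"hand":0,"linear":[0,0,6],"delta_rot":[0,0,0]},{"hand":0,"linear":[0,0,4.5],"delta_rot":[0,0,0]},{"hand":0,"linear":[0,0,0],"delta_rot":[0,0,0]},{"hand":0,"linear":[0,0,0],"delta_rot":[0,0,0]}]'
python3 - <<'E'
from h import *
go([458.5,87.5,84])
c=read_camera("side"); cv2.imwrite("pics/tip.png",cv2.resize(c["pixels"][130:360,100:400],(780,598))[...,::-1])
E
```

```text
time_s: 7.78
ee_pos: [458.9, 90.1, 84.7]
tool_rot: [-3.066, -0.684, -0.001]
wrist_force: [-0.6, 0.9, -0.5]
opening: 0.5
finger_force: 0.0
t 7.78 at [458.9  90.1  84.7] tilt z [ 0.001  0.    -1.   ] F [-0.6  0.9 -0.5] open 0.4966866321049763 tool shift [-1.5  2.2  0.7] len 2.7
```

View pics/tip.png

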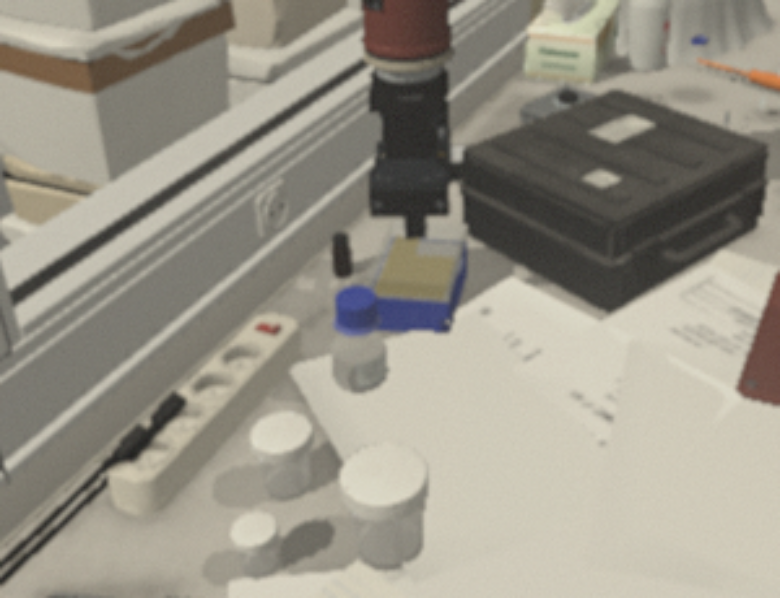

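The fingertips at crop (415,237) seem to end near the lid's far edge. I'll check by projection before holding.

```bash
python3 - <<'E'
from h import *
s=read_state(); c=read_camera("side"); E=c["extrinsics"];K=c["K"]
def pr(p):
    q=E[:3,:3]@np.array(p)+E[:3,3]; q=K@q/q[2]; return (q[:2]-[100,130])*2.6
print(s["ee_pos"],"tcp",pr(s["ee_pos"]),"lid",pr([458.5,87.5,64]),"tcp+20up",pr(s["ee_pos"]+[0,0,20]),pr(s["ee_pos"]+[0,0,50]))
W=pts(c); 
for v in range(210,246,3):
  u=int(414/2.6+100); print(v,W[int(v/2.6+130),u].round())
t=W[(abs(W[...,2]-64)<4)&(W[...,0]>395)&(W[...,0]<530)&(W[...,1]>10)&(W[...,1]<165)]
print(len(t),t.min(0).round(),t.max(0).round(),cv2.minAreaRect(t[:,:2].astype(np.float32)))
im=cv2.resize(c["pixels"][190:260,220:310],(720,560),interpolation=3); 
for p,col in((s["ee_pos"],(255,0,0)),([458.5,87.5,64],(0,255,0))):
    q=pr(p)/2.6+[100-220,130-190]; cv2.circle(im,tuple(int(x) for x in q*8),5,col,2)
cv2.imwrite("pics/tipz.png",im[...,::-1])
E
```

```text
[459.08653318  89.9637567   84.91576328] tcp [413.68184922 232.38235015] lid [416.01209618 248.44494255] tcp+20up [412.92895968 215.75124263] [411.77302183 190.21691696]
210 [417. 165. 162.]
213 [417. 166. 159.]
216 [453.  99. 111.]
219 [454.  99. 108.]
222 [453. 101. 106.]
225 [455.  96. 100.]
228 [454.  99.  98.]
231 [454.  99.  95.]
234 [456.  97.  88.]
237 [473.  66.  64.]
240 [470.  71.  64.]
243 [468.  75.  63.]
715 [400.  17.  60.] [515. 158.  67.] ((456.7033996582031, 87.31986999511719), (86.06251525878906, 126.416259765625), 16.74286460876465)
```

View pics/tipz.png

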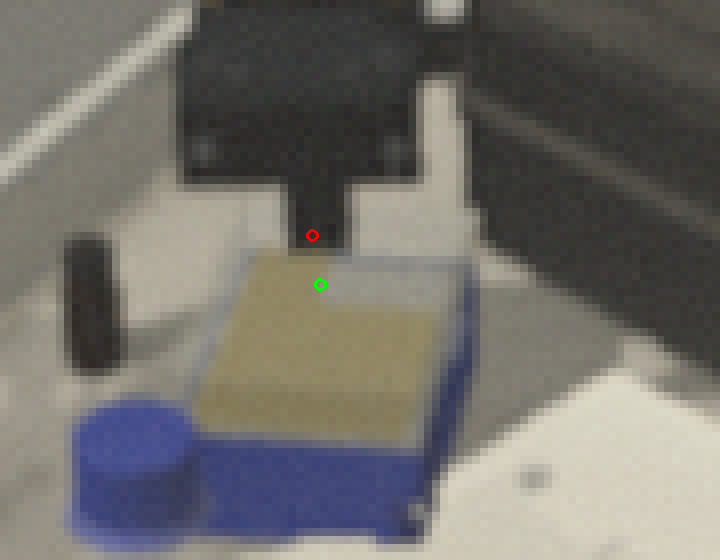

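```bash
python3 - <<'E'
from h import *
c=dict(np.load("side0.npz")); W=pts(c); E=c["extrinsics"];K=c["K"]
for v in range(208,262,4): print(v,[W[v,u].round().tolist() for u in(254,260,268)],c["pixels"][v,260])
def pr(p):
    q=E[:3,:3]@np.array(p)+E[:3,3]; q=K@q/q[2]; return q[:2].round(1)
a=np.radians(16.4);X=np.array([np.cos(a),np.sin(a)]);Y=np.array([-np.sin(a),np.cos(a)])
for i,j in((1,-1),(-1,-1),(-1,1),(1,1)): print("side corner",pr([*(np.array([458,87.5])+i*45.5*X+j*61*Y),64]))
print("pot",pr([435.3,378,59]),"bottle",pr([441,240,105]),"C",pr([325,403,80]))
t=dict(np.load("top0.npz")); E=t["extrinsics"];K=t["K"]
for i,j in((1,-1),(-1,-1),(-1,1),(1,1)): print("top corner",pr([*(np.array([458,87.5])+i*45.5*X+j*61*Y),64]))
print(pr([435.3,378,59]))
E
```

```text
208 [[577.0, -96.0, 0.0], [560.0, -105.0, -1.0], [535.0, -115.0, -0.0]] [148 144 131]
212 [[565.0, -72.0, 0.0], [545.0, -77.0, 2.0], [522.0, -88.0, 2.0]] [150 146 132]
216 [[499.0, 46.0, 63.0], [482.0, 41.0, 64.0], [461.0, 32.0, 64.0]] [157 153 142]
220 [[487.0, 69.0, 65.0], [473.0, 59.0, 63.0], [450.0, 55.0, 66.0]] [158 152 137]
224 [[477.0, 88.0, 65.0], [462.0, 81.0, 65.0], [441.0, 73.0, 65.0]] [141 133 109]
228 [[467.0, 106.0, 65.0], [453.0, 98.0, 63.0], [433.0, 89.0, 63.0]] [142 133 105]
232 [[457.0, 126.0, 66.0], [443.0, 118.0, 65.0], [424.0, 108.0, 64.0]] [139 129  96]
236 [[450.0, 139.0, 63.0], [435.0, 134.0, 64.0], [416.0, 125.0, 63.0]] [139 128  96]
240 [[447.0, 146.0, 55.0], [430.0, 144.0, 59.0], [411.0, 135.0, 58.0]] [127 118  88]
244 [[449.0, 143.0, 40.0], [430.0, 144.0, 46.0], [412.0, 134.0, 45.0]] [129 123 108]
248 [[449.0, 145.0, 29.0], [432.0, 142.0, 31.0], [413.0, 133.0, 31.0]] [ 64  69 115]
252 [[449.0, 146.0, 16.0], [433.0, 141.0, 18.0], [411.0, 137.0, 21.0]] [ 64  71 115]
256 [[449.0, 147.0, 3.0], [432.0, 144.0, 6.0], [412.0, 137.0, 8.0]] [ 96  96 123]
260 [[441.0, 163.0, 3.0], [425.0, 158.0, 5.0], [407.0, 147.0, 3.0]] [195 191 175]
side corner [248.6 213.7]
side corner [279.7 215.6]
side corner [273.  238.9]
side corner [238.9 236.5]
pot [208.  294.9] bottle [236.6 243.2] C [247.  310.1]
top corner [278.4 179.1]
top corner [287.3 206.7]
top corner [249.1 218.7]
top corner [240.6 190.8]
[169.6 208.5]
```

The clear lid's depth covers rows 216–238, and the yellow tips show through it from below. The two cameras agree and the fingertips are over the lid's middle, so I'll hold.

```bash
python3 -m pendant '[{"hand":0,"linear":[-1,2,0.5],"delta_rot":[0,0,0]},{"hand":0,"linear":[0,0,0],"delta_rot":[0,0,0]}]' | head -2; for i in 1 2 3; do python3 -m pendant '[{"hand":0,"linear":[0,0,0],"delta_rot":[0,0,0]},{"hand":0,"linear":[0,0,0],"delta_rot":[0,0,0]},{"hand":0,"linear":[0,0,0],"delta_rot":[0,0,0]},{"hand":0,"linear":[0,0,0],"delta_rot":[0,0,0]},{"hand":0,"linear":[0,0,0],"delta_rot":[0,0,0]},{"hand":0,"linear":[0,0,0],"delta_rot":[0,0,0]},{"hand":0,"linear":[0,0,0],"delta_rot":[0,0,0]},{"hand":0,"linear":[0,0,0],"delta_rot":[0,0,0]},{"hand":0,"linear":[0,0,0],"delta_rot":[0,0,0]}]' | head -2; done
python3 -m pendant '[{"hand":0,"linear":[0,0,-30],"delta_rot":[0,0,0]},{"hand":0,"linear":[0,0,-40],"delta_rot":[0,0,0]},{"hand":0,"linear":[0,0,-40],"delta_rot":[0,0,0]},{"hand":0,"linear":[0,0,-30],"delta_rot":[0,0,0]},{"hand":0,"linear":[0,0,0],"delta_rot":[0,0,0]},{"hand":0,"linear":[0,0,0],"delta_rot":[0,0,0]}]' | head -2
python3 -c "
from h import *
go([460,-388.5,220])"
```

```text
time_s: 8.05
ee_pos: [458.7, 87.0, 84.0]
time_s: 8.8
ee_pos: [458.4, 87.4, 83.6]
time_s: 9.55
ee_pos: [458.4, 87.4, 83.6]
time_s: 10.3
ee_pos: [458.4, 87.4, 83.6]
time_s: 10.8
ee_pos: [459.4, 87.6, 225.4]
t 10.8 at [459.4  87.6 225.4] tilt z [ 0.004  0.    -1.   ] F [-0.7 -0.2 -1. ] open 0.5051549245317722 tool shift [-201.7  431.3    5.4] len 476.2
```

```bash
for i in 1 2; do python3 -m pendant '[{"hand":0,"linear":[-16.8,36,0],"delta_rot":[0,0,0]},{"hand":0,"linear":[-16.8,36,0],"delta_rot":[0,0,0]},{"hand":0,"linear":[-16.8,36,0],"delta_rot":[0,0,0]},{"hand":0,"linear":[-16.8,36,0],"delta_rot":[0,0,0]},{"hand":0,"linear":[-16.8,36,0],"delta_rot":[0,0,0]},{"hand":0,"linear":[-16.8,36,0],"delta_rot":[0,0,0]}]' | head -2; done
python3 -m pendant '[{"hand":0,"linear":[0,0,20],"delta_rot":[0,0,0]},{"hand":0,"linear":[0,0,20],"delta_rot":[0,0,0]},{"hand":0,"linear":[0,0,20],"delta_rot":[0,0,0]},{"hand":0,"linear":[0,0,20],"delta_rot":[0,0,0]},{"hand":0,"linear":[0,0,0],"delta_rot":[0,0,0]},{"hand":0,"linear":[0,0,0],"delta_rot":[0,0,0]},{"hand":0,"linear":[0,0,0],"delta_rot":[0,0,0]}]'
python3 -c "
from h import *
go([460,-388.5,58])"
```

```text
time_s: 11.3
ee_pos: [457.7, -152.7, 222.2]
time_s: 11.8
ee_pos: [458.4, -390.8, 221.7]
time_s: 12.38
ee_pos: [459.6, -389.3, 144.0]
tool_rot: [-3.066, -0.684, 0.0]
wrist_force: [0.7, -0.3, 0.4]
opening: 0.3
finger_force: 0.0
t 12.38 at [ 459.6 -389.3  144. ] tilt z [-0.  0. -1.] F [ 0.7 -0.3  0.4] open 0.28200645216573317 tool shift [ 0.8 -0.5 86. ] len 86.0
```

Turn 28° to widen the gripper body's clearance to the case, then descend.

```bash
python3 -m pendant '[{"hand":0,"linear":[0,0,0],"delta_rot":[0,0,7]},{"hand":0,"linear":[0,0,0],"delta_rot":[0,0,7]},{"hand":0,"linear":[0,0,0],"delta_rot":[0,0,7]},{"hand":0,"linear":[0,0,0],"delta_rot":[0,0,7]},{"hand":0,"linear":[0,0,15],"delta_rot":[0,0,0]},{"hand":0,"linear":[0,0,20],"delta_rot":[0,0,0]},{"hand":0,"linear":[0,0,20],"delta_rot":[0,0,0]},{"hand":0,"linear":[0,0,15],"delta_rot":[0,0,0]},{"hand":0,"linear":[0,0,0],"delta_rot":[0,0,0]},{"hand":0,"linear":[0,0,0],"delta_rot":[0,0,0]}]'
python3 - <<'E'
from h import *
go([460,-388.5,58])
o=[]
for n,(x,y,w,h) in(("top",(380,150,100,80)),("side",(270,140,100,80))):
    c=read_camera(n); o.append(cv2.resize(c["pixels"][y:y+h,x:x+w],(395,316)))
cv2.imwrite("pics/btn.png",np.hstack(o)[...,::-1])
E
```

```text
time_s: 13.22
ee_pos: [459.7, -389.4, 74.3]
tool_rot: [3.141, -0.078, 0.0]
wrist_force: [0.1, 0.1, 0.8]
opening: 0.2
finger_force: 0.0
t 13.22 at [ 459.7 -389.4   74.3] tilt z [ 0. -0. -1.] F [0.1 0.1 0.8] open 0.15135729992506408 tool shift [ 0.3 -0.9 16.3] len 16.4
```

View pics/btn.png

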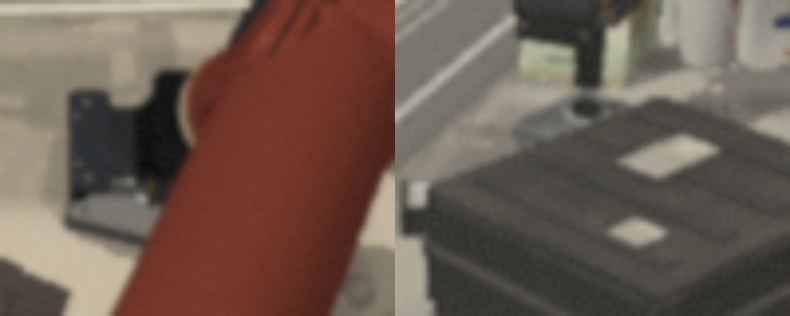

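In the side crop the fingers (588,80) are right above the button (588,105). Now press slowly.

```bash
python3 -m pendant '[{"hand":0,"linear":[0,0,6],"delta_rot":[0,0,0]},{"hand":0,"linear":[0,0,5],"delta_rot":[0,0,0]},{"hand":0,"linear":[0,0,3],"delta_rot":[0,0,0]},{"hand":0,"linear":[0,0,2],"delta_rot":[0,0,0]},{"hand":0,"linear":[0,0,2],"delta_rot":[0,0,0]},{"hand":0,"linear":[0,0,1],"delta_rot":[0,0,0]},{"hand":0,"linear":[0,0,1],"delta_rot":[0,0,0]},{"hand":0,"linear":[0,0,0],"delta_rot":[0,0,0]},{"hand":0,"linear":[0,0,0],"delta_rot":[0,0,0]}]'
python3 -m pendant '[{"hand":0,"linear":[0,0,1],"delta_rot":[0,0,0]},{"hand":0,"linear":[0,0,1],"delta_rot":[0,0,0]},{"hand":0,"linear":[0,0,0],"delta_rot":[0,0,0]},{"hand":0,"linear":[0,0,0],"delta_rot":[0,0,0]}]'
```

```text
time_s: 14.07
ee_pos: [459.4, -389.3, 53.4]
tool_rot: [-3.141, 0.078, 0.0]
wrist_force: [0.8, -0.4, 0.8]
opening: 0.4
finger_force: 0.0
time_s: 14.4
ee_pos: [459.6, -389.4, 52.5]
tool_rot: [3.14, -0.078, 0.001]
wrist_force: [-2.8, 2.2, 8.6]
opening: 0.1
finger_force: 4.6
```

```bash
for i in 1 2; do python3 -m pendant '[{"hand":0,"linear":[0,0,1],"delta_rot":[0,0,0]},{"hand":0,"linear":[0,0,0],"delta_rot":[0,0,0]},{"hand":0,"linear":[0,0,0],"delta_rot":[0,0,0]}]' | sed -n '2p;4p'; done
```

```text
ee_pos: [459.6, -389.4, 52.4]
wrist_force: [-5.9, 3.9, 17.1]
ee_pos: [459.6, -389.4, 52.2]
wrist_force: [-8.9, 7.0, 25.5]
```

It has bottomed: the force rises 8.5 N per commanded mm and z stays at about 52. Withdraw.

```bash
python3 -m pendant '[{"hand":0,"linear":[0,0,-5],"delta_rot":[0,0,0]},{"hand":0,"linear":[0,0,-15],"delta_rot":[0,0,0]},{"hand":0,"linear":[0,0,-25],"delta_rot":[0,0,0]},{"hand":0,"linear":[0,0,-35],"delta_rot":[0,0,0]},{"hand":0,"linear":[0,0,-35],"delta_rot":[0,0,0]},{"hand":0,"linear":[0,0,-30],"delta_rot":[0,0,0]},{"hand":0,"linear":[0,0,-20],"delta_rot":[0,0,0]},{"hand":0,"linear":[0,0,0],"delta_rot":[0,0,0]},{"hand":0,"linear":[0,0,0],"delta_rot":[0,0,0]},{"hand":0,"linear":[0,0,0],"delta_rot":[0,0,0]}]'
python3 - <<'E'
from h import *
c=read_camera("side"); W=pts(c); E=c["extrinsics"];K=c["K"]
d=np.hypot(W[...,0]-460,W[...,1]+388.5)
z=W[...,2][(d<12)&(W[...,2]<75)]; z0=pts(dict(np.load("side0.npz"))); d0=np.hypot(z0[...,0]-460,z0[...,1]+388.5); zz=z0[...,2][(d0<12)&(z0[...,2]<75)]
print("button z now",len(z),np.median(z),"before",len(zz),np.median(zz))
m=cv2.absdiff(c["pixels"],np.load("side0.npz")["pixels"]).max(2)[200:360,120:300]; print("changed px near row",(m>40).sum())
E
```

```text
time_s: 15.73
ee_pos: [459.1, -389.0, 213.6]
tool_rot: [-3.14, 0.078, 0.001]
wrist_force: [0.6, -0.2, -1.7]
opening: 0.3
finger_force: 0.0
button z now 17 52.75973297804493 before 16 57.981596059050574
changed px near row 0
```

The button stays in: its top went from 58.0 to 52.8 mm. Nothing in the row moved.

```bash
python3 -c "
from bench import *
print(hand_in())"
```

```text
the job is handed in; nothing more can be done
None
```

I pointed at the middle-sized pot and then the tip box, holding about 20 mm above each lid for over 2 s, then pressed the start button fully in, where it stayed, and withdrew; nothing else was touched, and I handed the job in at about 16 s.

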